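# Clear the weighing bench

### The job

Clear up after the weighing session: stand the two amber sample jars in the white sample tray and the blue beaker on the floor of the orange wash-up tray, beside the crucible, and return the two steel calibration weights to the wooden weight box, the large one in the large well and the small one in the small well. Keep everything upright and set it down rather than dropping it, and leave the covered petri dish where it is.

Things in the scene. Friction and masses are not known exactly. Their poses are not given: they have to be found in the camera images.
- weight_large: large calibration weight, bare stainless steel, 500 g: upright cylinder 38 mm in diameter and 56 mm high with a narrow neck and a 23 mm knob on top, 72 mm high in all. Origin: centre of its underside, z up.
- weight_small: small calibration weight, bare stainless steel, 200 g: the same shape, 28 mm in diameter and 41 mm high, 17 mm knob, 55 mm high in all. Origin: centre of its underside, z up.
- jar_white: sample jar of amber glass with a white screw cap: round, 44 mm in diameter up to 52 mm, cap 38 mm in diameter, 70 mm high in all, 80 to 150 g, closed. Origin: centre of its underside, z up.
- jar_black: sample jar of amber glass with a black screw cap, otherwise like the white-capped one. Origin: centre of its underside, z up.
- beaker: empty blue plastic beaker, open at the top: 60 mm high, 40 mm in diameter at the foot and 42 mm at the rim, wall 2.5 mm, a 5 mm pouring lip at +x of the rim, 25 to 50 g. Origin: centre of its underside, z up.
- sample_tray: white plastic tray, empty, fixed to the bench: 110 mm along its x by 165 mm along its y, rim 20 mm above the bench, walls 5 mm, flat floor 5 mm above the bench. Origin: centre of its underside, z up.
- wash_tray: orange plastic wash-up tray, fixed to the bench, of the same size (110 x 165 mm, rim 20 mm, walls 5 mm, floor 5 mm above the bench). A loose used white porcelain crucible, 40 mm in diameter and 30 mm high, stands on its floor at the +y end, about 50 mm from the centre; the rest is free. Origin: centre of the tray's underside, z up.
- weight_box: wooden weight box, fixed to the bench: a block 110 mm along its x by 165 mm along its y, top face 20 mm above the bench, with two round wells 13 mm deep (well floor 7 mm above the bench, dark green). Large well: 54 mm in diameter, centre at x -12, y +36 mm of the block. Small well: 44 mm in diameter, centre at x -12, y -42 mm. A row of tiny weights stands fixed along the +x edge (x +37 mm), up to 26 mm above the bench. Origin: centre of the block's underside, z up.
- petri_dish: covered glass petri dish with a brown sample, 60 mm in diameter and 15 mm high, loose among the things; it stays where it is. Origin: centre of its underside.
Mind the look-alikes: they are no part of the job. Of the things shaped like the beaker, the blue one is meant.

How it is judged:
By the outcome, as a careful person would: the job done as asked, in the order asked, and still so for the second after the job is handed in, with the robot touching nothing.
It also fails if it takes over 120 s, if anything falls off the work surface, if the arm or the gripper's body presses on something with over 40 N, if the wrist force passes 120 N, or if a joint passes its speed limit or range.

### The arm

A 7-joint arm with a two-finger parallel gripper is mounted at the origin on the work surface. World frame = base frame: x ahead of the robot, y to its left, z up, the work surface at z = 0. Lengths are in m, angles in rad, forces in N, time in s.
With the tool pointing down it reaches from about 0.4 to 0.85 m from the base axis. Payload 10.4 kg.
Tool frame: the origin (TCP) lies at the very end of the fingers, on their centre line; the grasp point (between the pads) lies 19 mm behind it; z points along the fingers, y is the line along which they close (so a half turn about z gives the same grasp; the last joint's range is limited). The gripper opens to 85 mm and grips with 20 to 120 N. Pads are 22 mm wide; open, the fingers measure 114 mm over their backs; the gripper's body (76 mm by 85 mm) begins 54 mm behind the grasp point. The pads swing forward as they close: fully open they stand 13 mm farther back than shut.
Start: joints at [-1.364, 0.332, -0.065, 1.46, 0.022, 1.35, -0.088], TCP at [0.142, 0.609, 0.231] pointing down, gripper open.
Joint ranges: [-2.6, 2.6], [-0.5, 2.12], [-1.47, 1.34], [0.16, 2.42], [-1.27, 4.41], [0.06, 2.06], [-2.6, 2.6]. Speed limits (rad/s): [2.22, 2.22, 2.79, 2.79, 3.14, 3.14, 3.14].

### API

Orientations are given as a unit quaternion [x, y, z, w].
In Python, from workcell import * gives the robot as it stands.
- The arm moves only by the tool step_arm, never from a script. Its argument "commands" is one flat list of numbers, 7 for each row, row after row: the finger opening in mm, from 0 to 85.4, then the shift along the world's x, y, z as a fraction of full scale, then the turn, a rotation vector about the world's x, y, z as a fraction of full scale. A call has exactly 10 rows; each row is the pose to reach, as a shift and turn from the pose commanded when the call began, turning the shorter way round; what a row does not reach only later rows make up. Full scale, the value 1, is 0.6 m for a shift and pi rad for a turn. A row lasts 1/8 s, in which the tool goes at most 62.5 mm and 10.7 degrees, less where a joint would pass 70% of its speed; a pose out of reach is approached as far as the arm can. A call with a number of a shift or a turn outside -1 to 1 is refused whole. A call with a gripper value outside its range is refused whole. The fingers move at their own pace and stop on an object; "squeeze" is the grip in N (left out, the last holds). Time passes only in rows, so rows that repeat a pose let the fingers close, or fill a call up. It gives the time, the measured TCP pose, the force, the opening and the grip force at its end, in the units of the state.
- get_obs(): the state, without advancing time (a new reading comes with each control period).
- camera(name): name is "scene" or "top" or "wrist"; returns the picture (384x512x3 uint8, red, green, blue); there is no depth.
- camera_params(name): a dict with "mtx" (3x3 intrinsics, pixels), "extrinsics" (4x4, takes a point from world to camera coordinates); the wrist camera has in their place "tool_from_camera" (4x4, takes a point from camera to tool coordinates, whose origin is the TCP and whose axes are the flange's). Camera axes: x right, y down, z forward; pixel columns grow to the right and rows downward; lengths in m; the calibration is good to about 2 mm. A picture is of the moment at which its call begins: read the wrist's pose just before it. camera_params takes no time and is no camera call.
- hand_in(): hands the job in; it is judged then, once.
The state is a dict: "clock": time; "joint_pos": joint angles; "joint_velocities": joint speeds; "tau": joint torques, N m; "position": TCP position; "ee_rot": TCP orientation; "ft_force": force on the tool from outside, world axes, zero at the start; "torque": the same for the moment, N m; "grip_width": opening from 0.0 (shut) to 1.0 (fully open); "grasp_force": force on a finger pad.
Only numpy, scipy, OpenCV 4.12 (cv2) and the standard library are available. Lean on these libraries where they do the work, as an engineer would, in place of code of your own. Each camera call takes 0.05 s, during which the arm holds its last target. There are 200 camera calls.

## Working session

There is one attempt and no reset: what is moved stays moved. The work goes in short steps, Python scripts to look and compute and a tool call to move; the robot and the scene stay as the last step left them, time stands still between calls to the robot, and variables do not carry over. Pictures are saved under pics/ and viewed, at most 14 in all, crops included, and the job is handed in when it is done.

Besides the shell and the picture viewer there is one more tool, called after "Call:" by a JSON object that holds its "name" and its "arguments". step_arm: Moves the arm, as the interface text tells. Its arguments: {"type":"object","properties":{"commands":{"type":"array","items":{"type":"number"}},"squeeze":{"type":"number"}},"required":["commands"]}

```bash
ls; mkdir -p pics; python3 - <<'E'
from workcell import *
import cv2,numpy as np
o=get_obs();print({k:np.round(v,3) for k,v in o.items()})
for n in("scene","top"):
    im=camera(n);cv2.imwrite(f"pics/{n}0.png",im[:,:,::-1])
    p=camera_params(n);print(n,np.round(p["mtx"],1).tolist(),np.round(p["extrinsics"],3).tolist())
print({k:np.round(v,3).tolist() for k,v in camera_params("wrist").items()})
a=cv2.imread("pics/top0.png");cv2.imwrite("pics/top0b.png",cv2.resize(a,(800,600),interpolation=cv2.INTER_CUBIC))
a=cv2.imread("pics/scene0.png");cv2.imwrite("pics/scene0b.png",cv2.resize(a,(800,600),interpolation=cv2.INTER_CUBIC))
E
```

```text
pics
{'clock': np.float64(0.0), 'joint_pos': array([-1.364,  0.333, -0.065,  1.461,  0.022,  1.35 , -0.088]), 'joint_velocities': array([ 0.   , -0.   ,  0.   ,  0.001,  0.   , -0.   , -0.   ]), 'tau': array([-1.0000e-03, -6.2546e+01,  4.9000e-02, -3.9160e+01,  1.6000e-02,
        1.0000e-02,  0.0000e+00]), 'position': array([0.142, 0.608, 0.23 ]), 'ee_rot': array([ 0.115,  0.993, -0.001, -0.   ]), 'ft_force': array([ 0.505,  0.39 , -0.693]), 'torque': array([ 0.017, -0.018,  0.001]), 'grasp_force': np.float64(0.0), 'grip_width': np.float64(1.0)}
scene [[380.9, 0.0, 253.4], [0.0, 380.9, 189.7], [0.0, 0.0, 1.0]] [[-0.724, 0.69, -0.004, 0.349], [0.59, 0.615, -0.523, -0.273], [-0.359, -0.381, -0.852, 1.053], [0.0, 0.0, 0.0, 1.0]]
top [[433.9, 0.0, 260.3], [0.0, 433.9, 196.9], [0.0, 0.0, 1.0]] [[-0.078, -0.997, 0.006, 0.027], [-0.974, 0.075, -0.213, 0.505], [0.211, -0.023, -0.977, 1.01], [0.0, 0.0, 0.0, 1.0]]
{'mtx': [[283.891, 0.0, 261.962], [0.0, 283.891, 195.28], [0.0, 0.0, 1.0]], 'tool_from_camera': [[-0.0, -0.961, -0.276, 0.072], [1.0, -0.001, 0.0, 0.001], [-0.001, -0.276, 0.961, -0.142], [0.0, 0.0, 0.0, 1.0]]}
```

View pics/top0b.png

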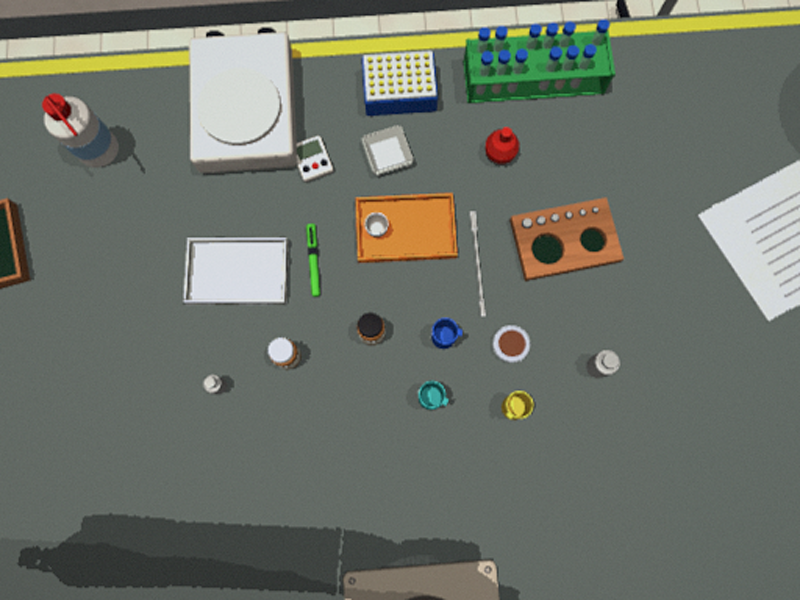

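View pics/scene0b.png

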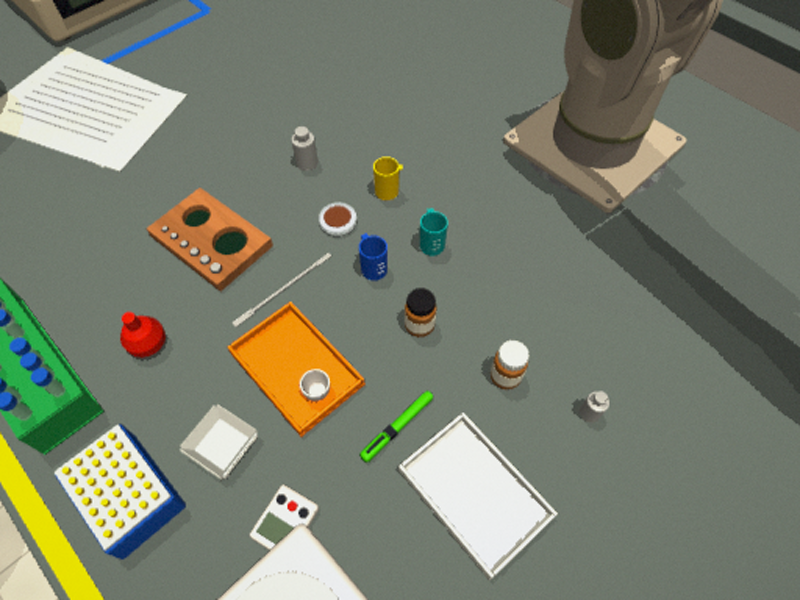

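The top view (800x600) shows:
- white jar (282,352), black jar (371,327), blue beaker (446,333)
- large weight (606,363), small weight (212,384)
- white tray (236,270), orange tray (407,227) with the crucible at (376,224), weight box (567,238)
- petri dish (511,343)

Look-alikes:
- for the beaker: teal (432,395) and yellow (519,405) beakers. I choose the blue one.
- for the sample tray: balance (240,100) and weighing boat (388,150). I choose the low-rimmed tray.
- for the wells: the box at the far left edge (10,240). I choose the two-well box.

```bash
cat > h.py <<'E'
import cv2,numpy as np
from workcell import *
def ray(uv,K,E):
    R,t=E[:3,:3],E[:3,3]; return -R.T@t, R.T@np.linalg.inv(K)@np.array([uv[0],uv[1],1.])
def plane(uv,n,z):
    p=camera_params(n); c,d=ray(uv,p["mtx"],p["extrinsics"]); return c+d*(z-c[2])/d[2]
def tri(u1,u2):
    A=np.zeros((3,3));b=np.zeros(3)
    for uv,n in((u1,"top"),(u2,"scene")):
        p=camera_params(n);c,d=ray(uv,p["mtx"],p["extrinsics"]);d/=np.linalg.norm(d);M=np.eye(3)-np.outer(d,d);A+=M;b+=M@c
    return np.linalg.solve(A,b)
def blob(mask,near,rad):
    m=np.zeros_like(mask);cv2.circle(m,(int(near[0]),int(near[1])),rad,255,-1);m&=mask
    cs,_=cv2.findContours(m,cv2.RETR_EXTERNAL,cv2.CHAIN_APPROX_NONE)
    return max(cs,key=cv2.contourArea) if cs else None
E
cat > m1.py <<'E'
from h import *
im={n:cv2.imread(f"pics/{n}0.png") for n in("top","scene")}
hsv={n:cv2.cvtColor(im[n],cv2.COLOR_BGR2HSV) for n in im}
s=1/1.5625
# name: lo,hi hsv, near top, near scene (800-scale), radius px(512), z
T={"orange":((8,180,150),(18,255,255),(407,227),(300,368),60,.02),
"white_tray":((0,0,165),(180,60,255),(236,270),(478,495),60,.02),
"box":((3,90,60),(16,220,255),(567,238),(210,238),48,.02),
"whitecap":((0,0,150),(180,60,255),(282,350),(512,354),14,.07),
"blackcap":((0,0,0),(180,255,45),(370,326),(421,300),12,.07),
"blue":((105,150,60),(125,255,255),(446,333),(373,255),22,.06),
"petri":((0,0,0),(16,255,255),(511,343),(337,217),22,.015),
"crucible":((0,0,120),(180,60,255),(376,224),(315,384),14,.035),
"wl":((0,0,110),(180,50,255),(606,361),(303,145),18,.072),
"ws":((0,0,110),(180,50,255),(212,383),(598,402),14,.055)}
for k,(lo,hi,a,b,r,z) in T.items():
    for n,q in(("top",a),("scene",b)):
        c=blob(cv2.inRange(hsv[n],lo,hi),np.array(q)*s,r)
        if c is None: print(k,n,"none");continue
        (x,y),(w,h),ang=cv2.minAreaRect(c)
        print(k,n,"area",cv2.contourArea(c),"c",round(x,1),round(y,1),"wh",round(w,1),round(h,1),"P",plane((x,y),n,z).round(4))
        if k in("orange","white_tray","box"):
            P=np.array([plane(q,n,z)[:2] for q in cv2.boxPoints(((x,y),(w,h),ang))])
            e1,e2=P[1]-P[0],P[2]-P[1]
            print("   corners mean",P.mean(0).round(4),"sides",np.linalg.norm(e1).round(4),np.linalg.norm(e2).round(4),"ang",np.degrees(np.arctan2(e1[1],e1[0])).round(1),np.degrees(np.arctan2(e2[1],e2[0])).round(1))
E
python3 m1.py
python3 - <<'E'
import cv2
a=cv2.imread("pics/top0.png");cv2.imwrite("pics/crop.png",cv2.resize(a[190:290,110:410],(800,267),interpolation=cv2.INTER_CUBIC))
E
```

```text
orange top area 2177.0 c 259.4 145.1 wh 39.5 62.9 P [ 0.65   -0.0219  0.02  ]
   corners mean [ 0.6506 -0.0221] sides 0.1652 0.108 ang -91.1 177.5
orange scene area 3700.5 c 189.3 233.2 wh 74.6 53.9 P [ 0.6537 -0.0164  0.02  ]
   corners mean [ 0.6521 -0.0203] sides 0.1194 0.1802 ang -176.1 85.3
white_tray top area 2523.0 c 150.0 172.5 wh 41.0 64.0 P [0.5978 0.2631 0.02  ]
   corners mean [0.5984 0.2631] sides 0.1653 0.1089 ang -94.4 177.7
white_tray scene area 5062.5 c 305.3 315.2 wh 93.3 58.7 P [0.6019 0.2677 0.02  ]
   corners mean [0.6002 0.2639] sides 0.119 0.1722 ang 177.9 84.4
box top area 2611.5 c 362.1 152.4 wh 42.4 66.3 P [ 0.61  -0.286  0.02 ]
   corners mean [ 0.6107 -0.2863] sides 0.1763 0.1145 ang -82.5 -177.4
box scene area 2732.5 c 134.0 150.9 wh 70.1 47.0 P [ 0.6137 -0.2807  0.02  ]
   corners mean [ 0.6122 -0.2853] sides 0.1302 0.212 ang -155.8 94.6
whitecap top area 179.0 c 178.5 223.5 wh 15.0 15.0 P [0.452  0.1869 0.07  ]
whitecap scene area 246.5 c 328.6 225.8 wh 19.7 17.0 P [0.4522 0.1865 0.07  ]
blackcap top area 152.5 c 236.0 208.0 wh 14.0 14.0 P [0.4789 0.048  0.07  ]
blackcap scene area 213.0 c 268.5 193.0 wh 16.0 17.0 P [0.4848 0.0494 0.07  ]
blue top area 240.5 c 284.0 213.0 wh 17.0 18.4 P [ 0.4596 -0.0666  0.06  ]
blue scene area 372.5 c 238.5 163.5 wh 17.0 29.0 P [ 0.4745 -0.0558  0.06  ]
petri top area 206.5 c 327.5 219.0 wh 16.0 17.0 P [ 0.4437 -0.1779  0.015 ]
petri scene area 189.5 c 215.5 138.0 wh 14.0 17.0 P [ 0.4428 -0.1777  0.015 ]
crucible top area 155.5 c 241.0 143.0 wh 14.0 14.0 P [0.6541 0.0252 0.035 ]
crucible scene area 248.5 c 201.0 245.5 wh 17.0 18.0 P [0.6566 0.0286 0.035 ]
wl top area 186.5 c 388.5 231.5 wh 15.0 15.0 P [ 0.3941 -0.3091  0.072 ]
wl scene area 685.5 c 192.7 91.2 wh 33.7 35.4 P [ 0.4126 -0.2925  0.072 ]
ws top area 100.0 c 135.0 245.0 wh 11.3 11.3 P [0.4106 0.2949 0.055 ]
ws scene area 405.5 c 384.4 254.1 wh 27.4 19.8 P [0.4129 0.2986 0.055 ]
```

View pics/crop.png

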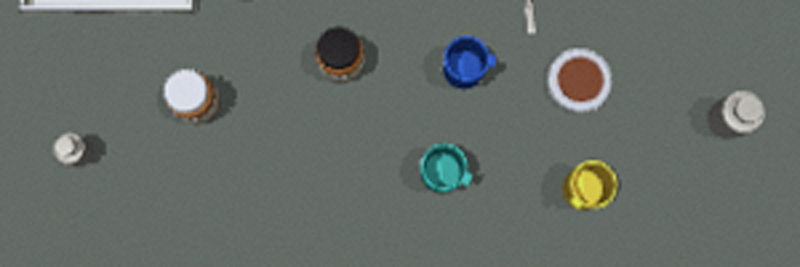

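The crop confirms the choice: blue beaker at (467,62) with its lip pointing right, teal (445,168) and yellow (592,185) rejected. Also visible are the white jar (187,92), black jar (340,50), large weight (743,112), small weight (69,148) and petri dish (580,78). Next I move above the white jar, turning the closing line to world x.

Call:
{"name": "step_arm", "arguments": {"commands": [70, 0.517, -0.702, 0, 0, 0, -0.427, 70, 0.517, -0.702, 0, 0, 0, -0.427, 70, 0.517, -0.702, 0, 0, 0, -0.427, 70, 0.517, -0.702, 0, 0, 0, -0.427, 70, 0.517, -0.702, 0, 0, 0, -0.427, 70, 0.517, -0.702, 0, 0, 0, -0.427, 70, 0.517, -0.702, 0, 0, 0, -0.427, 70, 0.517, -0.702, 0, 0, 0, -0.427, 70, 0.517, -0.702, 0, 0, 0, -0.427, 70, 0.517, -0.702, 0, 0, 0, -0.427], "squeeze": 40}}

```text
clock: 1.35
position: [0.4532, 0.1856, 0.2311]
ee_rot: [0.709, 0.706, -0.0, 0.0]
ft_force: [0.2, 0.6, 0.1]
grip_width: 0.819
grasp_force: 0.0
```

```bash
cat >> h.py <<'E'
from scipy.spatial.transform import Rotation as Ro
def wpose():
    o=get_obs();T=np.eye(4);T[:3,:3]=Ro.from_quat(o["ee_rot"]).as_matrix();T[:3,3]=o["position"];return T
def wplane(uv,T,z):
    p=camera_params("wrist");E=np.linalg.inv(T@p["tool_from_camera"]);c,d=ray(uv,p["mtx"],E);return c+d*(z-c[2])/d[2]
def wproj(P,T):
    p=camera_params("wrist");E=np.linalg.inv(T@p["tool_from_camera"]);q=p["mtx"]@(E[:3,:3]@P+E[:3,3]);return q[:2]/q[2]
E
python3 - <<'E'
from h import *
T=wpose();im=camera("wrist")[:,:,::-1].copy();np.save("T1.npy",T);cv2.imwrite("pics/w1.png",im)
print(T.round(3))
for P in([.452,.187,.07],[.482,.049,.07],[.4106,.2949,.055]): print(wproj(np.array(P),T).round(1))
E
```

```text
[[ 0.004  1.    -0.     0.453]
 [ 1.    -0.004 -0.     0.186]
 [-0.    -0.    -1.     0.231]
 [ 0.     0.     0.     1.   ]]
[262.  180.1]
[287.  289.6]
[221.8  75.8]
```

View pics/w1.png

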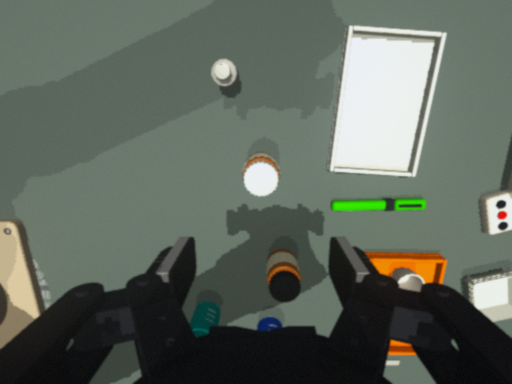

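The wrist view shows the white cap at (261,179), as predicted. The black cap is at (285,288), the small weight's knob at (224,70) and the white tray at about (388,100). I'll measure these exactly.

```bash
python3 - <<'E'
from h import *
T=np.load("T1.npy");im=cv2.imread("pics/w1.png");h=cv2.cvtColor(im,cv2.COLOR_BGR2HSV)
for k,lo,hi,q,r,z in(("wcap",(0,0,200),(180,40,255),(261,180),22,.07),("bcap",(0,0,0),(180,255,40),(285,288),18,.07),("tray",(0,0,165),(180,60,255),(388,100),95,.02)):
    c=blob(cv2.inRange(h,lo,hi),q,r);R=cv2.minAreaRect(c);print(k,np.round(R[0],1),np.round(R[1],1),wplane(R[0],T,z).round(4))
    if k=="tray":
        a=cv2.approxPolyDP(c,8,True)[:,0]; print(np.array([wplane(q,T,z) for q in a]).round(4))
print("knob",wplane((224,70),T,.055).round(4))
# wells from top view
im=cv2.imread("pics/top0.png");g=cv2.cvtColor(im,cv2.COLOR_BGR2HSV)
for q in((547,248),(593,239)):
    c=blob(cv2.inRange(g,(0,0,0),(180,255,75)),np.array(q)/1.5625,14);e=cv2.fitEllipse(c);print("well",np.round(e,1).tolist() if 0 else e,plane(e[0],"top",.02).round(4))
E
```

```text
wcap [260.5 179. ] [32. 33.] [0.4503 0.1882 0.07  ]
bcap [284.  286.5] [29.  30.4] [0.4783 0.0534 0.07  ]
tray [387.7 101.5] [ 97.9 152.8] [0.6009 0.27   0.02  ]
[[0.5498 0.3505 0.02  ]
 [0.5378 0.1881 0.02  ]
 [0.6449 0.1799 0.02  ]
 [0.6572 0.3421 0.02  ]]
knob [0.4131 0.3005 0.055 ]
well ((349.8495178222656, 158.8551483154297), (17.728649139404297, 19.12605857849121), 117.76782989501953) [ 0.595  -0.2522  0.02  ]
well ((378.8701477050781, 153.03005981445312), (13.99931526184082, 15.05402946472168), 129.52053833007812) [ 0.605  -0.3293  0.02  ]
```

Call:
{"name": "step_arm", "arguments": {"commands": [70, -0.002, 0, -0.1, 0, 0, 0, 70, -0.002, 0, -0.2, 0, 0, 0, 70, -0.002, 0, -0.28, 0, 0, 0, 70, -0.002, 0, -0.33, 0, 0, 0, 70, -0.002, 0, -0.353, 0, 0, 0, 70, -0.002, 0, -0.353, 0, 0, 0, 30, -0.002, 0, -0.353, 0, 0, 0, 30, -0.002, 0, -0.353, 0, 0, 0, 30, -0.002, 0, -0.353, 0, 0, 0, 30, -0.002, 0, -0.353, 0, 0, 0], "squeeze": 40}}

```text
clock: 2.65
position: [0.4521, 0.1881, 0.021]
ee_rot: [0.707, 0.707, 0.001, -0.0]
ft_force: [-1.9, -0.7, 5.6]
grip_width: 0.504
grasp_force: 40.0
```

Call:
{"name": "step_arm", "arguments": {"commands": [30, 0, 0, 0.06, 0, 0, 0, 30, 0, 0, 0.12, 0, 0, 0, 30, 0.06, 0.046, 0.15, 0, 0, 0, 30, 0.12, 0.092, 0.15, 0, 0, 0, 30, 0.18, 0.138, 0.15, 0, 0, 0, 30, 0.23, 0.177, 0.15, 0, 0, 0, 30, 0.25, 0.1925, 0.15, 0, 0, 0, 30, 0.25, 0.1925, 0.15, 0, 0, 0, 30, 0.25, 0.1925, 0.1, 0, 0, 0, 30, 0.25, 0.1925, 0.07, 0, 0, 0]}}

```text
clock: 3.9
position: [0.6004, 0.3022, 0.0607]
ee_rot: [0.707, 0.707, -0.001, -0.0]
ft_force: [0.3, 0.0, -1.3]
grip_width: 0.5
grasp_force: 41.5
```

Call:
{"name": "step_arm", "arguments": {"commands": [30, 0, 0, -0.03, 0, 0, 0, 30, 0, 0, -0.045, 0, 0, 0, 30, 0, 0, -0.053, 0, 0, 0, 30, 0, 0, -0.058, 0, 0, 0, 30, 0, 0, -0.061, 0, 0, 0, 30, 0, 0, -0.062, 0, 0, 0, 30, 0, 0, -0.062, 0, 0, 0, 58, 0, 0, -0.062, 0, 0, 0, 58, 0, 0, -0.062, 0, 0, 0, 58, 0, 0, -0.062, 0, 0, 0]}}

```text
clock: 5.15
position: [0.6014, 0.303, 0.0244]
ee_rot: [0.707, 0.707, 0.0, 0.0]
ft_force: [-0.4, -0.3, -0.1]
grip_width: 0.68
grasp_force: 0.0
```

Call:
{"name": "step_arm", "arguments": {"commands": [58, 0, 0, 0.06, 0, 0, 0, 70, 0, 0, 0.14, 0, 0, 0, 70, -0.04, -0.085, 0.2, 0, 0, 0, 70, -0.08, -0.17, 0.23, 0, 0, 0, 70, -0.12, -0.255, 0.23, 0, 0, 0, 70, -0.16, -0.34, 0.23, 0, 0, 0, 70, -0.204, -0.42, 0.23, 0, 0, 0, 70, -0.204, -0.42, 0.23, 0, 0, 0, 70, -0.204, -0.42, 0.23, 0, 0, 0, 70, -0.204, -0.42, 0.23, 0, 0, 0]}}

```text
clock: 6.4
position: [0.4793, 0.0519, 0.1623]
ee_rot: [0.707, 0.708, -0.0, 0.0]
ft_force: [-0.2, -0.0, -0.0]
grip_width: 0.82
grasp_force: 0.0
```

```bash
python3 - <<'E'
from h import *
T=wpose();im=camera("wrist")[:,:,::-1].copy();np.save("T2.npy",T);cv2.imwrite("pics/w2.png",im)
print(T[:3,3].round(4),T[:3,:3].round(3).tolist())
q=wproj(np.array([.4785,.051,.07]),T);print(q)
h=cv2.cvtColor(im,cv2.COLOR_BGR2HSV)
c=blob(cv2.inRange(h,(0,0,0),(180,255,40)),q,30);R=cv2.minAreaRect(c);print(np.round(R[0],1),np.round(R[1],1),wplane(R[0],T,.07).round(4))
E
```

```text
[0.4793 0.0519 0.1623] [[-0.001, 1.0, 0.0], [1.0, 0.001, -0.0], [-0.0, 0.0, -1.0]]
[262.50929106 200.58619204]
[268.3 217.6] [ 6.6 22.7] [0.4836 0.0354 0.07  ]
```

View pics/w2.png

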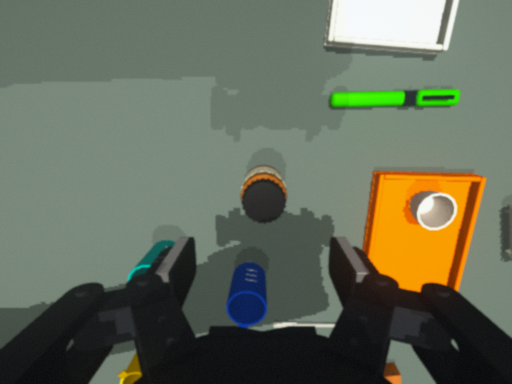

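The black cap is at (264,201), within 2 px of the prediction, and the jar is clear of the fingers. The blue beaker's rim is at (247,308) and the crucible at (434,210). I descend and grip.

Call:
{"name": "step_arm", "arguments": {"commands": [70, 0.001, 0, -0.09, 0, 0, 0, 70, 0.001, 0, -0.16, 0, 0, 0, 70, 0.001, 0, -0.21, 0, 0, 0, 70, 0.001, 0, -0.238, 0, 0, 0, 70, 0.001, 0, -0.238, 0, 0, 0, 30, 0.001, 0, -0.238, 0, 0, 0, 30, 0.001, 0, -0.238, 0, 0, 0, 30, 0.001, 0, -0.238, 0, 0, 0, 30, 0.001, 0, -0.238, 0, 0, 0, 30, 0.001, 0, -0.238, 0, 0, 0]}}

```text
clock: 7.7
position: [0.4805, 0.0512, 0.0209]
ee_rot: [0.707, 0.707, 0.001, 0.0]
ft_force: [-1.2, 1.1, 7.2]
grip_width: 0.504
grasp_force: 40.3
```

Call:
{"name": "step_arm", "arguments": {"commands": [30, 0, 0, 0.06, 0, 0, 0, 30, 0, 0, 0.12, 0, 0, 0, 30, 0.04, 0.06, 0.15, 0, 0, 0, 30, 0.08, 0.122, 0.15, 0, 0, 0, 30, 0.12, 0.183, 0.15, 0, 0, 0, 30, 0.16, 0.243, 0.15, 0, 0, 0, 30, 0.185, 0.281, 0.15, 0, 0, 0, 30, 0.193, 0.294, 0.15, 0, 0, 0, 30, 0.193, 0.294, 0.1, 0, 0, 0, 30, 0.193, 0.294, 0.07, 0, 0, 0]}}

```text
clock: 8.95
position: [0.5947, 0.2262, 0.0605]
ee_rot: [0.708, 0.707, -0.001, -0.0]
ft_force: [-0.7, -0.9, -1.3]
grip_width: 0.505
grasp_force: 41.3
```

Call:
{"name": "step_arm", "arguments": {"commands": [30, 0, 0, -0.03, 0, 0, 0, 30, 0, 0, -0.045, 0, 0, 0, 30, 0, 0, -0.053, 0, 0, 0, 30, 0, 0, -0.058, 0, 0, 0, 30, 0, 0, -0.061, 0, 0, 0, 30, 0, 0, -0.062, 0, 0, 0, 30, 0, 0, -0.062, 0, 0, 0, 58, 0, 0, -0.062, 0, 0, 0, 58, 0, 0, -0.062, 0, 0, 0, 58, 0, 0, -0.062, 0, 0, 0]}}

```text
clock: 10.2
position: [0.5954, 0.2273, 0.0243]
ee_rot: [0.707, 0.707, 0.0, 0.0]
ft_force: [-0.4, 1.4, -0.2]
grip_width: 0.68
grasp_force: 0.0
```

```bash
python3 - <<'E'
from h import *
T=np.load("T2.npy");print(wplane((247,309),T,.06).round(4),plane((284.3,212.5),"top",.06).round(4))
print(plane(np.array((432,394))/1.5625,"top",.06).round(4))
E
```

```text
[ 0.463  -0.0669  0.06  ] [ 0.4608 -0.0674  0.06  ]
[ 0.367  -0.0403  0.06  ]
```

Call:
{"name": "step_arm", "arguments": {"commands": [58, 0, 0, 0.06, 0, 0, 0, 62, 0, 0, 0.14, 0, 0, 0, 62, -0.04, -0.085, 0.2, 0, 0, 0, 62, -0.08, -0.17, 0.23, 0, 0, 0, 62, -0.12, -0.255, 0.23, 0, 0, 0, 62, -0.16, -0.34, 0.23, 0, 0, 0, 62, -0.2, -0.43, 0.23, 0, 0, 0, 62, -0.222, -0.49, 0.23, 0, 0, 0, 62, -0.222, -0.49, 0.23, 0, 0, 0, 62, -0.222, -0.49, 0.23, 0, 0, 0]}}

```text
clock: 11.45
position: [0.4625, -0.066, 0.1625]
ee_rot: [0.707, 0.707, 0.0, 0.0]
ft_force: [-0.0, 0.6, 0.3]
grip_width: 0.729
grasp_force: 0.0
```

```bash
python3 - <<'E'
from h import *
T=wpose();im=camera("wrist")[:,:,::-1].copy();np.save("T3.npy",T);cv2.imwrite("pics/w3.png",im)
t=camera("top")[:,:,::-1];cv2.imwrite("pics/top3.png",t)
print(T[:3,3].round(4))
q=wproj(np.array([.462,-.067,.06]),T);print(q)
h=cv2.cvtColor(im,cv2.COLOR_BGR2HSV)
c=blob(cv2.inRange(h,(105,120,40),(125,255,255)),q,45);print(cv2.boundingRect(c))
E
```

```text
[ 0.4625 -0.066   0.1625]
[262.83846645 197.4015111 ]
(240, 165, 47, 60)
```

View pics/w3.png

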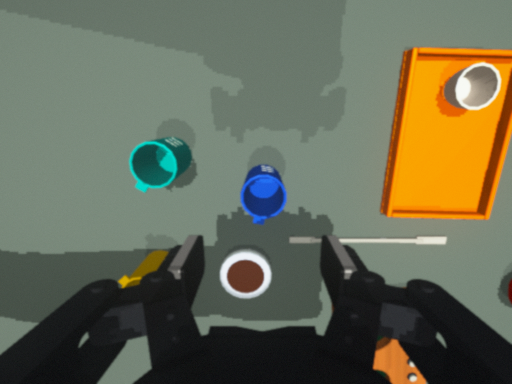

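The blue rim is centred at (263,196) as predicted, with its lip toward the camera's bottom, clear of the closing line. Teal (158,163), petri dish (245,273) and swab (365,240) are also clear of the fingers.

Call:
{"name": "step_arm", "arguments": {"commands": [62, 0, -0.001, -0.09, 0, 0, 0, 62, 0, -0.001, -0.16, 0, 0, 0, 62, 0, -0.001, -0.21, 0, 0, 0, 62, 0, -0.001, -0.235, 0, 0, 0, 62, 0, -0.001, -0.235, 0, 0, 0, 30, 0, -0.001, -0.235, 0, 0, 0, 30, 0, -0.001, -0.235, 0, 0, 0, 30, 0, -0.001, -0.235, 0, 0, 0, 30, 0, -0.001, -0.235, 0, 0, 0, 30, 0, -0.001, -0.235, 0, 0, 0], "squeeze": 25}}

```text
clock: 12.8
position: [0.4633, -0.0672, 0.0225]
ee_rot: [0.707, 0.707, 0.001, 0.001]
ft_force: [-1.0, 0.7, 6.6]
grip_width: 0.476
grasp_force: 25.4
```

Call:
{"name": "step_arm", "arguments": {"commands": [30, 0, 0, 0.06, 0, 0, 0, 30, 0, 0, 0.12, 0, 0, 0, 30, 0.06, 0, 0.15, 0, 0, 0, 30, 0.12, 0, 0.15, 0, 0, 0, 30, 0.18, 0, 0.15, 0, 0, 0, 30, 0.24, 0, 0.15, 0, 0, 0, 30, 0.29, 0.012, 0.15, 0, 0, 0, 30, 0.313, 0.012, 0.15, 0, 0, 0, 30, 0.313, 0.012, 0.1, 0, 0, 0, 30, 0.313, 0.012, 0.07, 0, 0, 0]}}

```text
clock: 14.05
position: [0.6494, -0.0599, 0.0621]
ee_rot: [0.707, 0.707, -0.0, -0.0]
ft_force: [0.1, 0.3, 0.3]
grip_width: 0.478
grasp_force: 25.6
```

Call:
{"name": "step_arm", "arguments": {"commands": [30, 0, 0, -0.03, 0, 0, 0, 30, 0, 0, -0.045, 0, 0, 0, 30, 0, 0, -0.053, 0, 0, 0, 30, 0, 0, -0.058, 0, 0, 0, 30, 0, 0, -0.061, 0, 0, 0, 30, 0, 0, -0.062, 0, 0, 0, 30, 0, 0, -0.062, 0, 0, 0, 58, 0, 0, -0.062, 0, 0, 0, 58, 0, 0, -0.062, 0, 0, 0, 58, 0, 0, -0.062, 0, 0, 0]}}

```text
clock: 15.3
position: [0.65, -0.0601, 0.0261]
ee_rot: [0.707, 0.707, 0.0, 0.0]
ft_force: [0.4, -0.3, -0.2]
grip_width: 0.679
grasp_force: 0.0
```

Call:
{"name": "step_arm", "arguments": {"commands": [58, 0, 0, 0.06, 0, 0, 0, 64, 0, 0, 0.14, 0, 0, 0, 64, -0.06, -0.058, 0.2, 0, 0, -0.05, 64, -0.12, -0.116, 0.227, 0, 0, -0.1, 64, -0.2, -0.195, 0.227, 0, 0, -0.15, 64, -0.27, -0.263, 0.227, 0, 0, -0.2, 64, -0.34, -0.331, 0.227, 0, 0, -0.25, 64, -0.4, -0.39, 0.227, 0, 0, -0.278, 64, -0.426, -0.415, 0.227, 0, 0, -0.278, 64, -0.426, -0.415, 0.227, 0, 0, -0.278], "squeeze": 80}}

```text
clock: 16.55
position: [0.3938, -0.3098, 0.1625]
ee_rot: [0.94, 0.341, 0.0, 0.0]
ft_force: [0.8, 1.3, -0.1]
grip_width: 0.745
grasp_force: 0.0
```

```bash
python3 - <<'E'
from h import *
T=wpose();im=camera("wrist")[:,:,::-1].copy();np.save("T4.npy",T);cv2.imwrite("pics/w4.png",im)
t=camera("scene")[:,:,::-1];cv2.imwrite("pics/scene4.png",t)
print(T[:3,3].round(4))
print("top knob",plane((390.1,230.1),"top",.072).round(4), wproj(np.array([.394,-.309,.072]),T))
s=cv2.resize(t[120:384,60:412],(704,528),interpolation=cv2.INTER_CUBIC);cv2.imwrite("pics/s4.png",s)
E
```

```text
[ 0.3938 -0.3098  0.1625]
top knob [ 0.3971 -0.3134  0.072 ] [263.36762395 197.99769758]
```

View pics/w4.png

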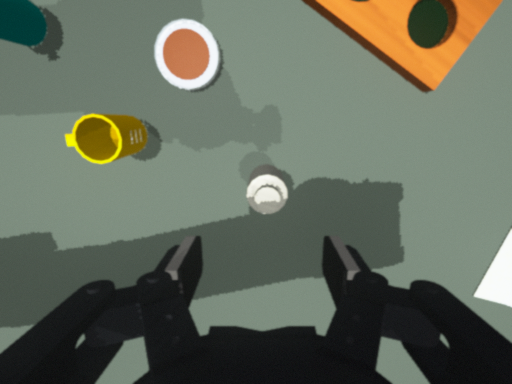

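View pics/s4.png

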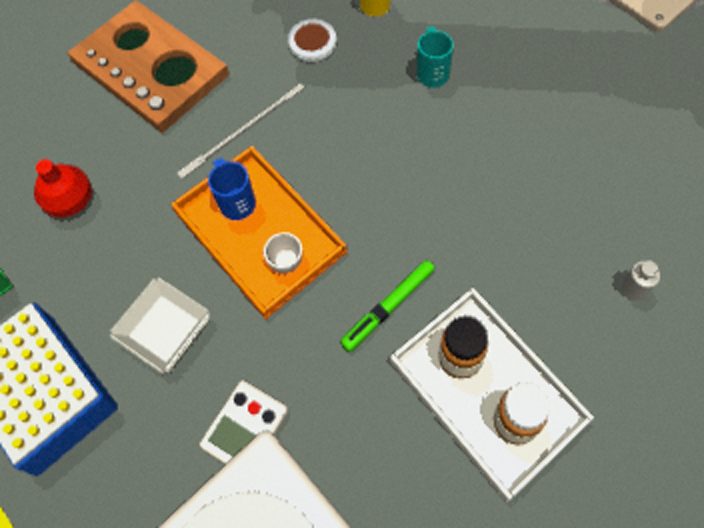

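The scene crop shows both jars upright in the white tray (464,345), (522,412), and the beaker upright at (233,190) in the orange tray with the crucible untouched (283,252). In the wrist view the large weight is at (267,193), with its knob at about (267,196).

```bash
python3 - <<'E'
from h import *
T=np.load("T4.npy");im=cv2.imread("pics/w4.png");g=cv2.cvtColor(im,cv2.COLOR_BGR2GRAY)
print(wplane((267.3,196.5),T,.072).round(4),wplane((267,192),T,.056).round(4))
c=blob(cv2.inRange(im,(120,120,120),(255,255,255)),(267,193),26);print(cv2.boundingRect(c),cv2.minEnclosingCircle(c))
cv2.imwrite("pics/k4.png",cv2.resize(im[150:240,210:330],(800,600),interpolation=cv2.INTER_CUBIC))
E
```

```text
[ 0.3972 -0.3107  0.072 ] [ 0.3969 -0.311   0.056 ]
(241, 174, 47, 40) ((264.0820617675781, 193.08651733398438), 23.438831329345703)
```

View pics/k4.png

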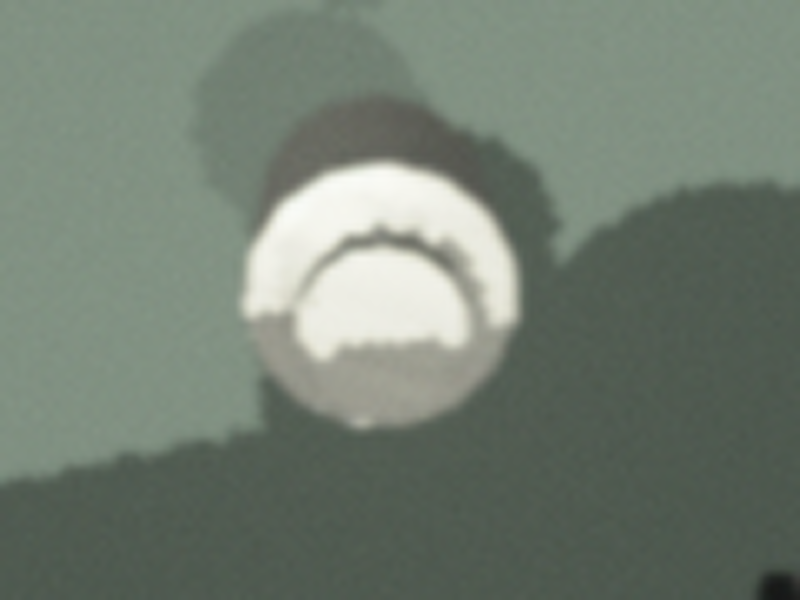

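The crop shows the shoulder circle centred at (382,293) and the knob at (385,336). The weight therefore stands at about (0.395, -0.3125).

Call:
{"name": "step_arm", "arguments": {"commands": [64, 0.002, -0.006, -0.09, 0, 0, 0, 64, 0.002, -0.006, -0.16, 0, 0, 0, 64, 0.002, -0.006, -0.21, 0, 0, 0, 64, 0.002, -0.006, -0.237, 0, 0, 0, 64, 0.002, -0.006, -0.237, 0, 0, 0, 25, 0.002, -0.006, -0.237, 0, 0, 0, 25, 0.002, -0.006, -0.237, 0, 0, 0, 25, 0.002, -0.006, -0.237, 0, 0, 0, 25, 0.002, -0.006, -0.237, 0, 0, 0, 25, 0.002, -0.006, -0.237, 0, 0, 0], "squeeze": 80}}

```text
clock: 17.9
position: [0.3966, -0.3131, 0.0216]
ee_rot: [0.94, 0.342, 0.001, 0.001]
ft_force: [-0.7, 1.2, 6.0]
grip_width: 0.425
grasp_force: 79.3
```

Call:
{"name": "step_arm", "arguments": {"commands": [25, 0, 0, 0.05, 0, 0, 0, 25, 0, 0, 0.1, 0, 0, 0, 25, 0, 0, 0.16, 0, 0, 0, 25, 0.04, -0.006, 0.2, 0, 0, 0, 25, 0.1, -0.014, 0.22, 0, 0, 0, 25, 0.15, -0.021, 0.22, 0, 0, 0, 25, 0.19, -0.027, 0.22, 0, 0, 0, 25, 0.208, -0.029, 0.22, 0, 0, 0, 25, 0.208, -0.029, 0.22, 0, 0, 0, 25, 0.208, -0.029, 0.22, 0, 0, 0]}}

```text
clock: 19.15
position: [0.5193, -0.3303, 0.1523]
ee_rot: [0.94, 0.341, -0.0, -0.0]
ft_force: [-1.2, 0.2, -4.7]
grip_width: 0.426
grasp_force: 81.8
```

```bash
python3 - <<'E'
from h import *
T=wpose();im=camera("wrist")[:,:,::-1].copy();np.save("T5.npy",T);cv2.imwrite("pics/w5.png",im)
print(T[:3,3].round(4))
h=cv2.cvtColor(im,cv2.COLOR_BGR2HSV)
for P in([.595,-.252,.02],[.605,-.329,.02]):
    q=wproj(np.array(P),T)
    c=blob(cv2.inRange(h,(20,0,0),(180,255,90)),q,42);print(q.round(1))
    if c is not None: e=cv2.fitEllipse(cv2.convexHull(c));print(np.round(e[0],1),np.round(e[1],1),wplane(e[0],T,.02).round(4))
E
```

```text
[ 0.5193 -0.3303  0.1523]
[251.   68.8]
[250.7  69.4] [55.3 59.7] [ 0.5945 -0.2522  0.02  ]
[321.7 117.3]
[319.3 117.1] [40.8 44.6] [ 0.6037 -0.3271  0.02  ]
```

View pics/w5.png

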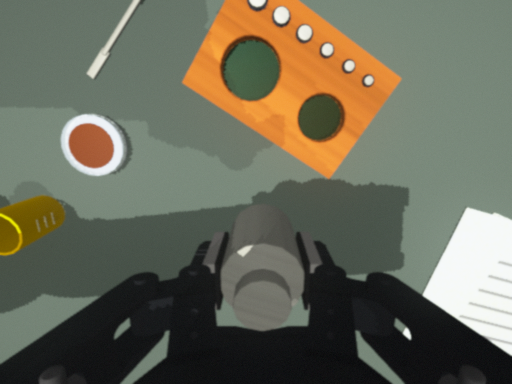

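The wrist view shows the box with its large well at (251,69) and small well at (320,117), agreeing within 2 mm with the top view and with their 78 mm spacing. The weight hangs upright in the fingers. Now I place it.

Call:
{"name": "step_arm", "arguments": {"commands": [25, 0.05, 0.053, 0, 0, 0, 0, 25, 0.1, 0.105, 0, 0, 0, 0, 25, 0.12, 0.126, 0, 0, 0, 0, 25, 0.1245, 0.131, -0.05, 0, 0, 0, 25, 0.1245, 0.131, -0.1, 0, 0, 0, 25, 0.1245, 0.131, -0.14, 0, 0, 0, 25, 0.1245, 0.131, -0.16, 0, 0, 0, 25, 0.1245, 0.131, -0.17, 0, 0, 0, 25, 0.1245, 0.131, -0.17, 0, 0, 0, 25, 0.1245, 0.131, -0.17, 0, 0, 0]}}

```text
clock: 20.45
position: [0.5955, -0.2518, 0.0511]
ee_rot: [0.94, 0.341, 0.001, 0.0]
ft_force: [-0.5, -0.3, -4.3]
grip_width: 0.423
grasp_force: 81.7
```

```bash
python3 - <<'E'
from h import *
T=wpose();im=camera("wrist")[:,:,::-1].copy();np.save("T6.npy",T)
t=camera("top")[:,:,::-1];s=camera("scene")[:,:,::-1]
print(T[:3,3].round(4), wproj(np.array([.5948,-.252,.02]),T))
a=cv2.resize(im[130:350,170:350],(360,440));b=cv2.resize(s[90:200,90:200],(440,440),interpolation=cv2.INTER_CUBIC)
cv2.imwrite("pics/c6.png",np.hstack([a,b]))
E
```

```text
[ 0.5955 -0.2518  0.0511] [264.0106517  225.77709417]
```

View pics/c6.png

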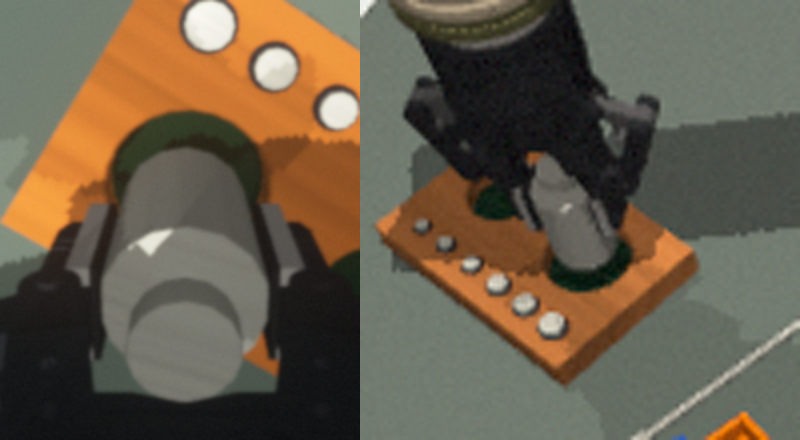

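Both crops show the weight over the centre of the large well (left crop well at about (188,185), right crop (590,260)). I lower, release and rise.

Call:
{"name": "step_arm", "arguments": {"commands": [25, 0, 0, -0.012, 0, 0, 0, 25, 0, 0, -0.022, 0, 0, 0, 25, 0, 0, -0.029, 0, 0, 0, 25, 0, 0, -0.034, 0, 0, 0, 25, 0, 0, -0.037, 0, 0, 0, 25, 0, 0, -0.038, 0, 0, 0, 25, 0, 0, -0.038, 0, 0, 0, 50, 0, 0, -0.038, 0, 0, 0, 50, 0, 0, -0.038, 0, 0, 0, 50, 0, 0, -0.038, 0, 0, 0]}}

```text
clock: 21.85
position: [0.5953, -0.2516, 0.0275]
ee_rot: [0.94, 0.341, 0.0, 0.0]
ft_force: [0.3, -0.9, 0.9]
grip_width: 0.584
grasp_force: 0.0
```

Call:
{"name": "step_arm", "arguments": {"commands": [50, 0, 0, 0.05, 0, 0, 0, 50, 0, 0, 0.12, 0, 0, 0, 50, 0, 0, 0.2, 0, 0, 0, 55, -0.025, 0.08, 0.225, 0, 0, 0, 55, -0.055, 0.17, 0.225, 0, 0, 0, 55, -0.085, 0.26, 0.225, 0, 0, 0, 55, -0.115, 0.35, 0.225, 0, 0, 0, 55, -0.145, 0.44, 0.225, 0, 0, 0, 55, -0.175, 0.53, 0.225, 0, 0, 0, 55, -0.205, 0.62, 0.225, 0, 0, 0], "squeeze": 60}}

```text
clock: 23.1
position: [0.4714, 0.1223, 0.1626]
ee_rot: [0.94, 0.341, 0.001, -0.0]
ft_force: [1.1, -0.6, 0.3]
grip_width: 0.648
grasp_force: 0.0
```

Call:
{"name": "step_arm", "arguments": {"commands": [55, -0.03, 0.09, 0, 0, 0, 0, 55, -0.06, 0.18, 0, 0, 0, 0, 55, -0.09, 0.27, 0, 0, 0, 0, 55, -0.0995, 0.299, 0, 0, 0, 0, 55, -0.0995, 0.299, 0, 0, 0, 0, 55, -0.0995, 0.299, 0, 0, 0, 0, 55, -0.0995, 0.299, 0, 0, 0, 0, 55, -0.0995, 0.299, 0, 0, 0, 0, 55, -0.0995, 0.299, 0, 0, 0, 0, 55, -0.0995, 0.299, 0, 0, 0, 0]}}

```text
clock: 24.35
position: [0.4124, 0.2998, 0.1624]
ee_rot: [0.94, 0.341, 0.0, 0.0]
ft_force: [0.7, 0.1, -0.4]
grip_width: 0.641
grasp_force: 0.0
```

```bash
python3 - <<'E'
from h import *
T=wpose();im=camera("wrist")[:,:,::-1].copy();np.save("T7.npy",T);cv2.imwrite("pics/w7.png",im)
s=camera("scene")[:,:,::-1]
print(T[:3,3].round(4), wproj(np.array([.412,.30,.055]),T), get_obs()["joint_pos"].round(2))
a=cv2.resize(im[150:250,210:310],(500,500),interpolation=cv2.INTER_CUBIC);b=cv2.resize(s[100:190,90:180],(300,300),interpolation=cv2.INTER_CUBIC)
cv2.imwrite("pics/c7.png",np.hstack([a,cv2.copyMakeBorder(b,0,200,0,0,0)]))
E
```

```text
[0.4124 0.2998 0.1624] [263.38240733 193.53925137] [-1.41  0.14  0.75  1.89 -0.11  1.15 -1.49]
```

View pics/c7.png

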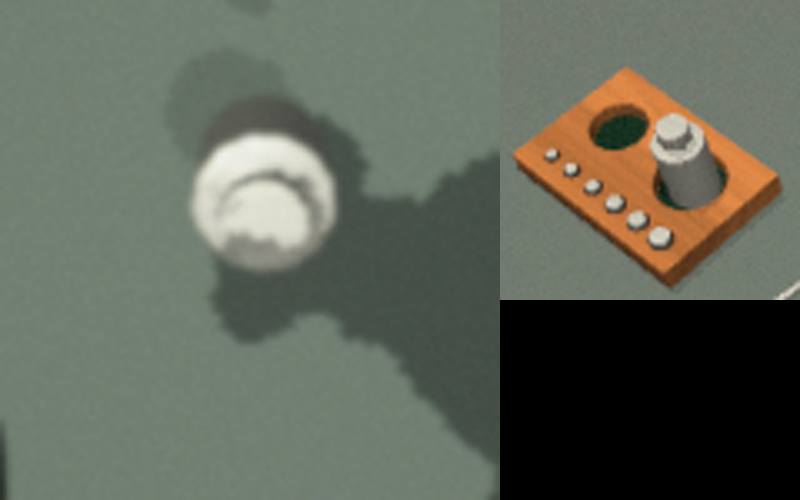

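The right crop shows the large weight standing in its well. In the left crop the small weight's shoulder is at (264,200) and its knob at (264,222), which matches (0.412, 0.300). I descend and grip.

Call:
{"name": "step_arm", "arguments": {"commands": [55, 0, 0, -0.09, 0, 0, 0, 55, 0, 0, -0.16, 0, 0, 0, 55, 0, 0, -0.21, 0, 0, 0, 55, 0, 0, -0.2425, 0, 0, 0, 55, 0, 0, -0.2425, 0, 0, 0, 15, 0, 0, -0.2425, 0, 0, 0, 15, 0, 0, -0.2425, 0, 0, 0, 15, 0, 0, -0.2425, 0, 0, 0, 15, 0, 0, -0.2425, 0, 0, 0, 15, 0, 0, -0.2425, 0, 0, 0], "squeeze": 60}}

```text
clock: 25.7
position: [0.413, 0.3005, 0.0181]
ee_rot: [0.94, 0.341, 0.001, -0.001]
ft_force: [-1.3, -1.9, 5.0]
grip_width: 0.304
grasp_force: 58.7
```

Call:
{"name": "step_arm", "arguments": {"commands": [15, 0, 0, 0.05, 0, 0, 0, 15, 0, 0, 0.12, 0, 0, 0, 15, 0, 0, 0.2, 0, 0, 0, 15, 0.01, -0.05, 0.25, 0, 0, 0, 15, 0.035, -0.13, 0.25, 0, 0, 0, 15, 0.06, -0.22, 0.25, 0, 0, 0, 15, 0.09, -0.31, 0.25, 0, 0, 0, 15, 0.12, -0.4, 0.25, 0, 0, 0, 15, 0.15, -0.49, 0.25, 0, 0, 0, 15, 0.184, -0.58, 0.25, 0, 0, 0]}}

```text
clock: 26.95
position: [0.5233, -0.0494, 0.1677]
ee_rot: [0.94, 0.342, 0.001, -0.001]
ft_force: [1.4, 0.6, -1.1]
grip_width: 0.303
grasp_force: 59.6
```

Call:
{"name": "step_arm", "arguments": {"commands": [15, 0.03, -0.09, 0, 0, 0, 0, 15, 0.06, -0.18, 0, 0, 0, 0, 15, 0.09, -0.27, 0, 0, 0, 0, 15, 0.11, -0.36, 0, 0, 0, 0, 15, 0.13, -0.44, 0, 0, 0, 0, 15, 0.137, -0.468, 0, 0, 0, 0, 15, 0.137, -0.468, 0, 0, 0, 0, 15, 0.137, -0.468, -0.08, 0, 0, 0, 15, 0.137, -0.468, -0.15, 0, 0, 0, 15, 0.137, -0.468, -0.19, 0, 0, 0]}}

```text
clock: 28.2
position: [0.6049, -0.3265, 0.0511]
ee_rot: [0.94, 0.342, -0.0, -0.001]
ft_force: [0.6, -0.3, -0.5]
grip_width: 0.304
grasp_force: 59.7
```

```bash
python3 - <<'E'
from h import *
T=wpose();im=camera("wrist")[:,:,::-1].copy();np.save("T8.npy",T)
s=camera("scene")[:,:,::-1]
print(T[:3,3].round(4))
a=cv2.resize(im[130:350,170:350],(360,440));b=cv2.resize(s[90:200,90:200],(440,440),interpolation=cv2.INTER_CUBIC)
cv2.imwrite("pics/c8.png",np.hstack([a,b]))
E
```

```text
[ 0.6049 -0.3265  0.0511]
```

View pics/c8.png

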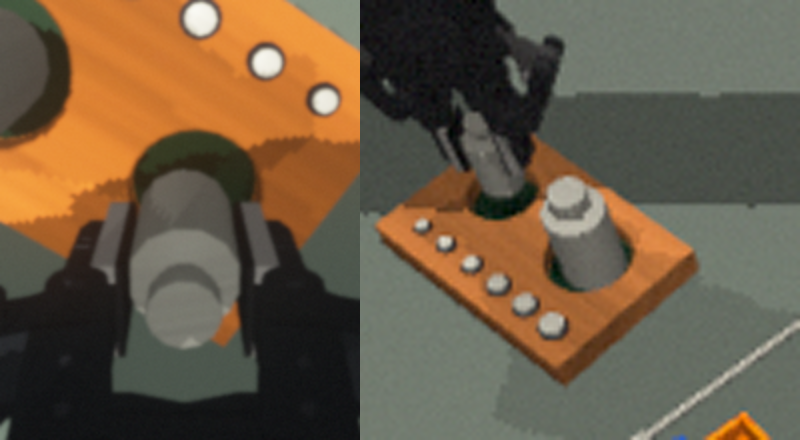

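The right crop shows the small weight over the small well and the large weight still standing. In the left crop the well is centred at column 195 against 187 for the weight, so I shift about 1.5 mm while lowering.

Call:
{"name": "step_arm", "arguments": {"commands": [15, 0.002, -0.002, -0.01, 0, 0, 0, 15, 0.002, -0.002, -0.024, 0, 0, 0, 15, 0.002, -0.002, -0.034, 0, 0, 0, 15, 0.002, -0.002, -0.042, 0, 0, 0, 15, 0.002, -0.002, -0.046, 0, 0, 0, 15, 0.002, -0.002, -0.048, 0, 0, 0, 15, 0.002, -0.002, -0.048, 0, 0, 0, 40, 0.002, -0.002, -0.048, 0, 0, 0, 40, 0.002, -0.002, -0.048, 0, 0, 0, 40, 0.002, -0.002, -0.048, 0, 0, 0]}}

```text
clock: 29.55
position: [0.6062, -0.3301, 0.024]
ee_rot: [0.94, 0.341, 0.0, 0.0]
ft_force: [0.2, -0.1, 0.3]
grip_width: 0.47
grasp_force: 0.0
```

Call:
{"name": "step_arm", "arguments": {"commands": [40, 0, 0, 0.03, 0, 0, 0, 40, 0, 0, 0.08, 0, 0, 0, 40, 0, 0, 0.15, 0, 0, 0, 40, 0, 0, 0.25, 0, 0, 0, 60, 0, 0, 0.3, 0, 0, 0, 60, -0.1, 0, 0.3, 0, 0, 0, 60, -0.2, 0, 0.3, 0, 0, 0, 60, -0.25, 0, 0.3, 0, 0, 0, 60, -0.25, 0, 0.3, 0, 0, 0, 60, -0.25, 0, 0.3, 0, 0, 0]}}

```text
clock: 30.8
position: [0.4572, -0.3299, 0.2049]
ee_rot: [0.94, 0.342, 0.001, 0.0]
ft_force: [-0.3, 0.5, -0.5]
grip_width: 0.698
grasp_force: 0.0
```

```bash
python3 - <<'E'
from h import *
s=camera("scene")[:,:,::-1]
cv2.imwrite("pics/s9.png",cv2.resize(s[40:384,60:412],(800,600)))
E
```

```text
(no output)
```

View pics/s9.png

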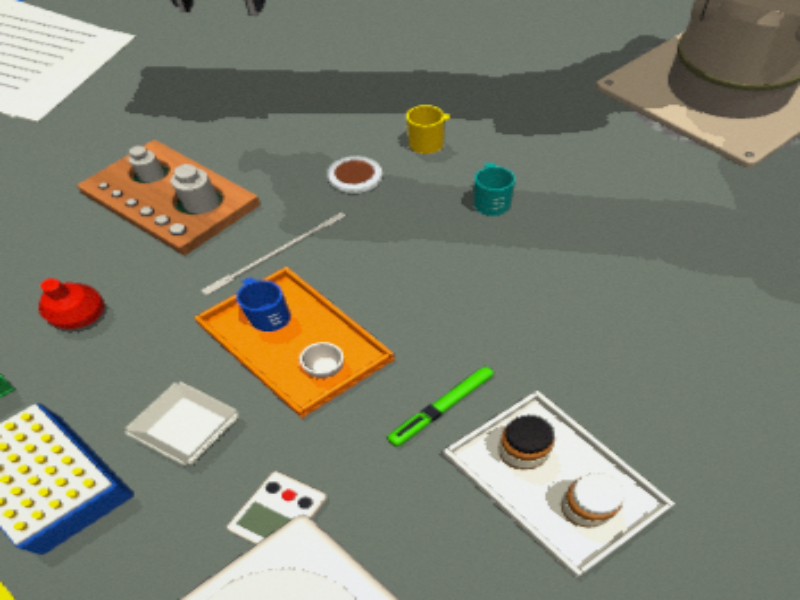

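The view shows both weights upright in their wells (148,163), (195,188), the beaker (264,305) beside the crucible (322,360), and the jars (527,440), (594,500) in the white tray. The petri dish (355,175) is untouched and the gripper is clear, so I hand in.

```bash
python3 -c "
from workcell import *
print(hand_in())"
```

```text
the job is handed in; nothing more can be done
None
```

I handed the job in at about 31 s. The last picture shows both jars upright in the white tray, the blue beaker beside the crucible in the orange tray, each weight in its own well, and the petri dish in place; the hand-in gave no verdict.

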